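# Sweep the left-over nuts off the sorting tray into their bin

### The job

Four loose brass hex nuts lie left over on the steel sorting tray: sweep them with the fingers along the tray and over its open end so that all four drop into the green bin standing under it. Only push the nuts, do not pick up, carry or fling any. Leave the ball valve and the tee standing on the tray where they are, and do not disturb the other things on the counter.

Things in the scene. Friction and masses are not known exactly. Their poses are not given: they have to be found in the camera images.
- tray: sheet-steel sorting tray on legs, fixed, 280 x 240 mm; place and yaw vary. Origin on the counter under its centre, z up. Flat floor 100 mm above the counter, from x = -0.140 (open end) to +0.136, y = +/-0.116. Walls 26 mm above the floor: back at x = +0.138; sides at y = +/-0.118 back of x = -0.080, from there slanting in to y = +/-0.100 at the open end
- tray_mouth (a point): middle of the tray's open edge, at floor level (tray x = -0.140, y = 0, z = 0.100). The edge has no lip over its whole 200 mm width; nuts go over it in the tray's -x direction and fall into the bin
- bin: green plastic bin, 200 (x) x 210 mm (y) outside, walls 4 mm, 85 mm tall, front lowered to 55 mm, fixed under the tray's open end, axes parallel to the tray's. Origin at the centre of its underside, at x = -0.135, y = 0 of the tray; reaches 95 mm beyond the open edge. Inner floor at z = 0.005; a layer of the same nuts lies in it already
- nut1: loose brass hex nut lying flat on the tray, 30 mm across flats (about 35 mm across corners), 16 mm thick, 20 mm bore, about 60 g; origin at its centre (8 mm above the tray floor as it lies), z along its bore; identical to the others. In the row of three across the tray nearer its open end
- nut2: loose brass hex nut lying flat on the tray, 30 mm across flats (about 35 mm across corners), 16 mm thick, 20 mm bore, about 60 g; origin at its centre (8 mm above the tray floor as it lies), z along its bore; identical to the others. In the row of three across the tray nearer its open end
- nut3: loose brass hex nut lying flat on the tray, 30 mm across flats (about 35 mm across corners), 16 mm thick, 20 mm bore, about 60 g; origin at its centre (8 mm above the tray floor as it lies), z along its bore; identical to the others. In the row of three across the tray nearer its open end
- nut4: loose brass hex nut lying flat on the tray, 30 mm across flats (about 35 mm across corners), 16 mm thick, 20 mm bore, about 60 g; origin at its centre (8 mm above the tray floor as it lies), z along its bore; identical to the others. In the row nearer the back wall, side by side with valve and tee in any order, with 40 mm free behind it
- valve: small brass ball valve standing on its end on the tray, 35 mm in diameter, 55 mm tall, with a flat steel butterfly handle at one side (its +x side, reaching 33 mm from the axis, turned roughly towards the tray's back wall); loose, 0.2 kg; origin at the centre of its underside. To be left standing
- tee: brass pipe tee standing on one end of its run on the tray, 32 mm in diameter, 52 mm tall, its branch on its +x side reaching 30 mm from the axis, turned roughly towards the tray's back wall; loose, 0.16 kg; origin at the centre of its underside. To be left standing
- coupling: grey plastic pipe coupling, 46 mm in diameter, 50 mm tall, standing on the counter beside the tray's +y side; origin at the centre of its underside; leave alone
- elbow: brass pipe elbow with a grey nut, 44 mm in diameter at the foot, 64 mm tall, standing on the counter beside the tray's -y side; origin at the centre of its underside; leave alone
- wrench: steel wrench, 200 mm long, lying on the counter to the robot's left; leave alone
- tape: tape measure, 70 x 36 x 66 mm, standing on the counter to the robot's right; origin at the centre of its underside; leave alone
- cutter: small aluminium tube cutter with a black knob, about 110 x 42 x 22 mm, lying on the counter to the robot's right; leave alone

How it is judged:
At the end, for the whole second after the job is handed in: all four nuts lie at rest inside the green bin (centres within its walls and below 70 mm), the valve and the tee still stand upright on the tray within 15 mm of where they were, and the other things on the counter are within 15 mm of where they were (x of nut1 in the frame of bin between -0.096 and 0.096 m and y of nut1 in the frame of bin between -0.101 and 0.101 m and z of nut1 in the frame of bin between 0 and 0.07 m and linear speed of each of nut1, nut2, nut3, nut4 below 0.03 m/s and x of nut2 in the frame of bin between -0.096 and 0.096 m and y of nut2 in the frame of bin between -0.101 and 0.101 m and z of nut2 in the frame of bin between 0 and 0.07 m and x of nut3 in the frame of bin between -0.096 and 0.096 m and y of nut3 in the frame of bin between -0.101 and 0.101 m and z of nut3 in the frame of bin between 0 and 0.07 m and x of nut4 in the frame of bin between -0.096 and 0.096 m and y of nut4 in the frame of bin between -0.101 and 0.101 m and z of nut4 in the frame of bin between 0 and 0.07 m and distance of each of valve, tee, coupling, elbow, wrench, tape, cutter from where it was at the start of the episode below 0.015 m and angle between each of valve, tee's own z axis and vertical below 0.2 rad); the robot touches nothing.
It fails at once if a nut was lifted (its centre more than 32 mm above the tray floor) (z of any of nut1, nut2, nut3, nut4 in the frame of tray above 0.132 m).
It fails at once if a nut was carried or flung out over the bin (its centre more than 40 mm beyond the tray's open edge while still above the level of the tray floor) ((x of nut1 in the frame of tray below -0.18 m and z of nut1 in the frame of tray above 0.1 m) or (x of nut2 in the frame of tray below -0.18 m and z of nut2 in the frame of tray above 0.1 m) or (x of nut3 in the frame of tray below -0.18 m and z of nut3 in the frame of tray above 0.1 m) or (x of nut4 in the frame of tray below -0.18 m and z of nut4 in the frame of tray above 0.1 m)).
It fails at once if the valve or the tee on the tray was moved more than 15 mm or tipped (distance of any of valve, tee from where it was at the start of the episode above 0.015 m or angle between any of valve, tee's own z axis and vertical above 0.3 rad).
It fails at once if another thing on the counter was moved more than 15 mm (distance of any of coupling, elbow, wrench, tape, cutter from where it was at the start of the episode above 0.015 m).
It also fails if it takes over 51 s, if anything falls off the work surface, if the arm or the gripper's body presses on something with over 40 N, if the wrist force passes 120 N, or if a joint passes its speed limit or range.

### The arm

A 6-joint arm with a two-finger parallel gripper is mounted at the origin on the work surface. World frame = base frame: x ahead of the robot, y to its left, z up, the work surface at z = 0. Lengths are in m, angles in rad, forces in N, time in s.
With the tool pointing down it reaches from about 0.3 to 0.875 m from the base axis. Payload 4.2 kg.
Tool frame: the origin (TCP) lies on the centre line of the jaws, within the pads' length; the fingertips stand 25 mm ahead of it and the grasp point (between the pads) lies 6 mm ahead of it (ctrl.tip_extent is the distance from the TCP to the fingertips, in m); z points along the fingers, y is the direction in which the jaws open and shut (so a half turn about z gives the same grasp; the last joint's range is limited). The gripper opens to 85 mm and grips with 20 to 120 N. Pads are 22 mm wide; open, the fingers measure 114 mm over their backs; the gripper's body (76 mm by 85 mm) begins 54 mm behind the grasp point. The pads swing forward as they close: fully open they stand 13 mm farther back than shut.
Start: joints at [-1.285, 0.32, 1.565, -0, 1.257, -0.02], TCP at [0.173, -0.548, 0.256] pointing down, gripper open.
Joint ranges: [-3.11, 3.11], [-0.84, 2.01], [0.21, 2.61], [-1.34, 4.49], [0.05, 2.63], [-2.56, 2.56]. Speed limits (rad/s): [2.57, 2.57, 3.14, 3.14, 3.14, 3.14].

### API

Orientations are given as a unit quaternion [w, x, y, z].
In Python, from plant import ctrl, snapshot, ticket gives the robot as it stands.
- The arm moves only by the tool step_arm, never from a script. Its argument "deltas" is a list of rows, each a list of 5 numbers: the shift along the tool's x, y, z in mm, then the turn about the tool's z in degrees, then the opening, from 0 (shut) to 1 (fully open). A call has 1 to 20 rows; each row is the pose to reach, as a shift and turn from the pose commanded when the call began, along the tool's axes at that moment; what a row does not reach only later rows make up. A row lasts 1/8 s, in which the tool goes at most 62.5 mm and 10.7 degrees, less where a joint would pass 70% of its speed; a pose out of reach is approached as far as the arm can. A call with a gripper value outside its range is refused whole. The fingers move at their own pace and stop on an object; the grip force is fixed at half the most. Time passes only in rows, so rows that repeat a pose let the fingers close. It gives the time, the measured TCP pose, the force and the opening at its end, in the units of the state.
- ctrl.sense(): the state, without advancing time (a new reading comes with each control period).
- snapshot(name): name is "side" or "top" or "wrist"; returns a dict with "color" (384x512x3 uint8, red, green, blue), "K" (3x3 intrinsics, pixels), "R" (3x3) and "t" (3): a world point X has camera coordinates R X + t. Camera axes: x right, y down, z forward; pixel columns grow to the right and rows downward; lengths in m; the calibration is good to about 2 mm. A picture is of the moment at which its call begins. There is no depth.
- ticket.finish_job(): hands the job in, once; it reports no verdict.
The state is a dict: "clock": time; "qpos": joint angles; "qd": joint speeds; "joint_efforts": joint torques, N m; "ee_pos": TCP position; "eef_rot": TCP orientation; "force": force on the tool from outside, world axes, zero at the start; "torque": the same for the moment, N m; "finger_gap": finger opening in m.
Only numpy, scipy, OpenCV 4.12 (cv2) and the standard library are available. Lean on these libraries where they do the work, as an engineer would, in place of code of your own. Each camera call takes 0.05 s, during which the arm holds its last target. There are 200 camera calls.

## Working session

There is one attempt and no reset: what is moved stays moved. The work goes in short steps, Python scripts to look and compute and a tool call to move; the robot and the scene stay as the last step left them, time stands still between calls to the robot, and variables do not carry over. Pictures are saved under pics/ and viewed, about 8 in all and at most 12, crops included, and the job is handed in when it is done.

Besides the shell and the picture viewer there is one more tool, called as name([rows], argument=value, ...), one row to a line, values as JSON. step_arm: Moves the arm, as the interface text tells. Its arguments: {"type":"object","properties":{"deltas":{"type":"array","items":{"type":"array","items":{"type":"number"}}}},"required":["deltas"]}

```bash
mkdir -p pics; ls; python3 - <<'E'
from plant import ctrl, snapshot
import cv2,pickle
for n in("top","side"):
    s=snapshot(n); pickle.dump(s,open(n+".pkl","wb")); cv2.imwrite(f"pics/{n}0.png",cv2.resize(s["color"][:,:,::-1],(800,600),interpolation=cv2.INTER_CUBIC))
    print(n,s["K"].round(1).tolist(),s["R"].round(3).tolist(),s["t"].round(3).tolist())
print(ctrl.sense(),ctrl.tip_extent)
E
```

```text
pics
top [[379.3, 0.0, 261.1], [0.0, 379.3, 192.3], [0.0, 0.0, 1.0]] [[0.006, -1.0, 0.005], [-0.992, -0.006, -0.123], [0.123, -0.004, -0.992]] [-0.013, 0.601, 1.098]
side [[384.5, 0.0, 257.4], [0.0, 384.5, 190.6], [0.0, 0.0, 1.0]] [[-0.693, -0.721, 0.004], [-0.415, 0.395, -0.82], [0.589, -0.57, -0.573]] [0.398, 0.323, 0.805]
{'clock': 0.1, 'qpos': array([-1.28500452e+00,  3.20211417e-01,  1.56554619e+00,  9.93883845e-06,
        1.25743928e+00, -1.99972903e-02]), 'qd': array([ 0.00028896, -0.00043426, -0.00367987, -0.0002617 ,  0.0006839 ,
        0.00077959]), 'joint_efforts': array([ 7.00214914e-04, -4.16408944e+01, -2.34704214e+01,  5.11861742e-05,
        4.84986434e-03, -2.36736361e-05]), 'ee_pos': array([ 0.17299466, -0.54794452,  0.25558004]), 'eef_rot': array([-7.95671881e-04,  9.88334296e-01,  1.52297983e-01, -1.01601329e-04]), 'force': array([ 0.38820586,  0.25365882, -0.41302724]), 'torque': array([0.03329393, 0.00700422, 0.00614653]), 'finger_gap': 0.08556399766721817} 0.025
```

View pics/top0.png

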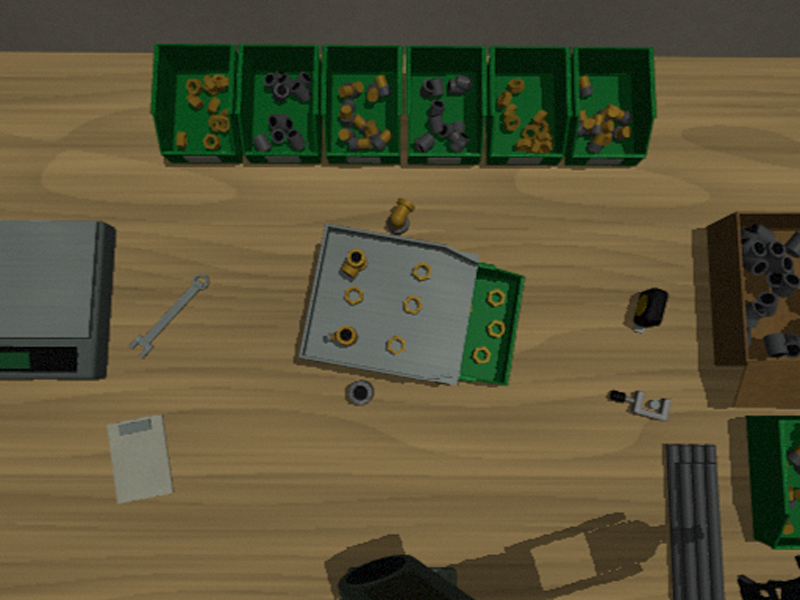

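View pics/side0.png

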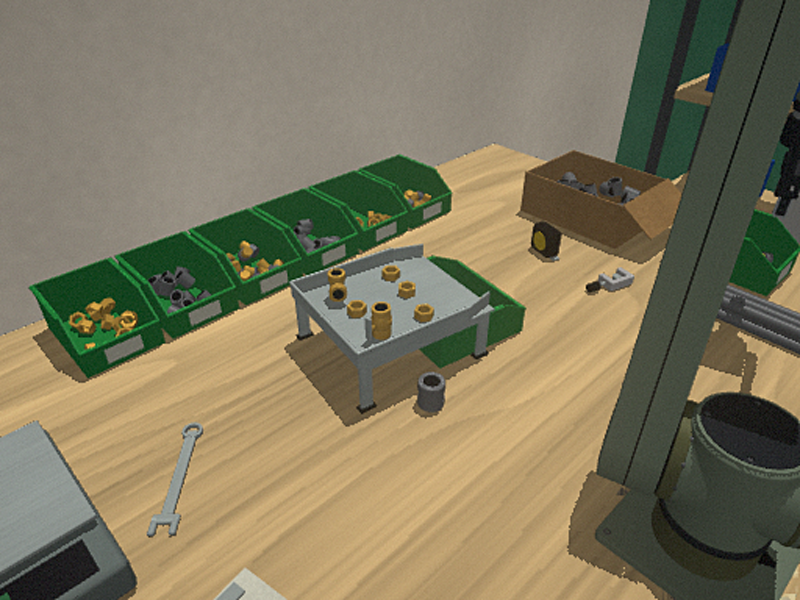

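The top view shows the tray with its open end to the right. Back corners are at about (329,227) and (301,360), and the open-edge corners at about (477,264) and (459,383). The tee is at (356,258), nut4 (354,296), the valve (346,336), and the row nuts (421,271), (413,305), (396,345).

```bash
cat > h.py <<'E'
import numpy as np,cv2,pickle
from scipy.optimize import least_squares
def unproj(s,uv,z):
    d=s["R"].T@np.linalg.solve(s["K"],[uv[0],uv[1],1]); c=-s["R"].T@s["t"]
    return c+d*(z-c[2])/d[2]
def proj(s,X):
    p=(s["K"]@(s["R"]@np.atleast_2d(X).T+s["t"][:,None])); return (p[:2]/p[2]).T
def brass(s):
    h=cv2.cvtColor(s["color"],cv2.COLOR_RGB2HSV)
    return cv2.inRange(h,(10,150,70),(30,255,255))
E
python3 - <<'E'
from h import *
s=pickle.load(open("top.pkl","rb"))
px=np.array([[329,227],[301,360],[477,264],[459,383]])*.64
M=np.array([[.139,-.119,.126],[.139,.119,.126],[-.14,-.1,.126],[-.14,.1,.126]])
def T(p,M): c,n=np.cos(p[2]),np.sin(p[2]); return np.c_[p[0]+c*M[:,0]-n*M[:,1],p[1]+n*M[:,0]+c*M[:,1],M[:,2]]
r=least_squares(lambda p:(proj(s,T(p,M))-px).ravel(),[.6,.1,1.4]); p=r.x
print("tray",p.round(4),"yaw deg",np.degrees(p[2]),r.fun.round(1))
np.save("tray.npy",p)
c,n=np.cos(p[2]),np.sin(p[2])
m=brass(s); N,l,st,ce=cv2.connectedComponentsWithStats(m)
for i in range(1,N):
    if st[i,4]<25: continue
    u=ce[i]/.64
    if not(290<u[0]<540 and 190<u[1]<400):continue
    for z in (.112,.154):
        w=unproj(s,ce[i],z);d=w[:2]-p[:2]
        print(u.round(),st[i,4],z,w.round(3),"tray",(c*d[0]+n*d[1]).round(3),(-n*d[0]+c*d[1]).round(3))
im=cv2.resize(s["color"][120:255,180:350,::-1],None,fx=4.4,fy=4.4,interpolation=cv2.INTER_CUBIC)
D=np.array([[-.14,-.1,.1],[-.14,.1,.1],[.136,-.116,.1],[.136,.116,.1],[-.08,-.118,.126],[-.08,.118,.126],*M])
for q in proj(s,T(p,D)): cv2.circle(im,tuple(((q-[180,120])*4.4+2.2).astype(int)),3,(0,0,255),-1)
cv2.imwrite("pics/crop0.png",im)
E
```

```text
tray [0.5771 0.0201 1.3882] yaw deg 79.53744407946485 [-0.9  0.8 -0.8 -0.3  1.4  2.2  0.2 -2.6]
[401. 211.] 142 0.112 [0.756 0.004 0.112] tray 0.017 -0.179
[401. 211.] 142 0.154 [0.745 0.004 0.154] tray 0.014 -0.168
[354. 263.] 122 0.112 [0.659 0.089 0.112] tray 0.082 -0.068
[354. 263.] 122 0.154 [0.651 0.085 0.154] tray 0.077 -0.061
[422. 270.] 48 0.112 [ 0.647 -0.034  0.112] tray -0.04 -0.078
[422. 270.] 48 0.154 [ 0.639 -0.032  0.154] tray -0.04 -0.071
[353. 294.] 54 0.112 [0.602 0.089 0.112] tray 0.072 -0.012
[353. 294.] 54 0.154 [0.597 0.085 0.154] tray 0.067 -0.007
[496. 297.] 55 0.112 [ 0.599 -0.167  0.112] tray -0.18 -0.055
[496. 297.] 55 0.154 [ 0.593 -0.16   0.154] tray -0.174 -0.049
[412. 304.] 46 0.112 [ 0.585 -0.017  0.112] tray -0.035 -0.015
[412. 304.] 46 0.154 [ 0.58  -0.016  0.154] tray -0.035 -0.01
[496. 328.] 57 0.112 [ 0.543 -0.166  0.112] tray -0.189 -0.001
[496. 328.] 57 0.154 [ 0.54  -0.16   0.154] tray -0.184 0.004
[344. 335.] 83 0.112 [0.529 0.103 0.112] tray 0.073 0.063
[344. 335.] 83 0.154 [0.526 0.099 0.154] tray 0.068 0.065
[396. 344.] 44 0.112 [0.514 0.012 0.112] tray -0.019 0.061
[396. 344.] 44 0.154 [0.512 0.011 0.154] tray -0.02 0.063
[481. 354.] 55 0.112 [ 0.497 -0.139  0.112] tray -0.171 0.05
[481. 354.] 55 0.154 [ 0.495 -0.134  0.154] tray -0.166 0.053
```

View pics/crop0.png

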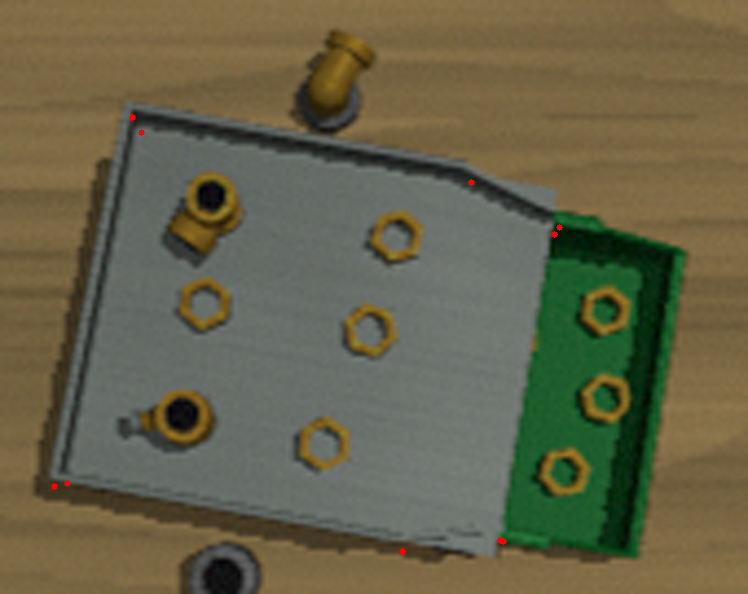

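```bash
cat >> h.py <<'E'
def T(p,M): c,n=np.cos(p[2]),np.sin(p[2]); return np.c_[p[0]+c*M[:,0]-n*M[:,1],p[1]+n*M[:,0]+c*M[:,1],M[:,2]]
def loc(p,w): c,n=np.cos(p[2]),np.sin(p[2]); d=np.asarray(w)[:2]-p[:2]; return np.array([c*d[0]+n*d[1],-n*d[0]+c*d[1]])
E
python3 - <<'E'
from h import *
s=pickle.load(open("top.pkl","rb"))
U=lambda a:(np.array(a)-2.2)/4.4+[180,120]
px=U([[128,104],[53,480],[554,190],[497,557],[470,163]])
M=np.array([[.14,-.12,.126],[.14,.12,.126],[-.14,-.12,.1],[-.14,.12,.1],[-.08,-.12,.126]])
r=least_squares(lambda p:(proj(s,T(p,M))-px).ravel(),[.6,.1,1.4]); p=r.x
print("tray",p.round(4),np.degrees(p[2]).round(2),r.fun.round(1)); np.save("tray.npy",p)
for n,q,z in[("A",(397,237),.112),("B",(370,331),.112),("C",(324,443),.112),("nut4",(205,304),.112),("tee",(211,195),.152),("valve",(183,413),.155),("teebr",(192,238),.126),("handle",(125,427),.15),("elbow",(327,105),0.005),("coup",(223,577),.05)]:
    w=unproj(s,U(q),z); print(n,w.round(3),"tray",loc(p,w).round(3))
print("mouth",T(p,np.array([[-.14,0,.1]])).round(3), "base in tray",loc(p,[0,0]).round(3))
E
```

```text
tray [0.5852 0.0209 1.4027] 80.37 [-0.2  0.3  0.2 -0.3  0.6 -0.2 -0.1 -0.1 -0.4  0.3]
A [ 0.646 -0.033  0.112] tray [-0.043 -0.069]
B [ 0.585 -0.016  0.112] tray [-0.037 -0.006]
C [0.514 0.012 0.112] tray [-0.021  0.069]
nut4 [0.602 0.088 0.112] tray [ 0.069 -0.005]
tee [0.664 0.082 0.152] tray [ 0.074 -0.068]
valve [0.529 0.097 0.155] tray [0.066 0.068]
teebr [0.642 0.096 0.126] tray [ 0.084 -0.043]
handle [0.521 0.132 0.15 ] tray [0.099 0.082]
elbow [0.759 0.014 0.005] tray [ 0.022 -0.173]
coup [0.428 0.079 0.05 ] tray [0.031 0.164]
mouth [[ 0.562 -0.117  0.1  ]] base in tray [-0.118  0.573]
```

Tray fit residuals are under 1 px and all the points agree with the given sizes. I'll sweep the front row first (B, A, C), then nut4, using slightly open fingers as a cradle.

```bash
cat > go.py <<'E'
import sys
from h import *
from plant import ctrl
from scipy.spatial.transform import Rotation as Ro
p=np.load("tray.npy"); s=ctrl.sense(); q=s["eef_rot"]; R=Ro.from_quat([q[1],q[2],q[3],q[0]]).as_matrix()
print("t",s["clock"],"tray xy mm",(loc(p,s["ee_pos"])*1e3).round(1),"z",s["ee_pos"][2].round(4),"F",s["force"].round(1),"gap",round(s["finger_gap"],4),"tip",ctrl.tip_extent)
a=np.degrees(np.arctan2(R[1,0],R[0,0]));print("turn needed",-(np.degrees(p[2])-a),"tilt",R[2].round(3))
for t in sys.argv[1:]:
    x,y,z=map(float,t.split(",")); w=T(p,np.array([[x,y,z]])/1e3)[0]; print(t,"->",(R.T@(w-s["ee_pos"])*1e3).round(1))
E
python3 go.py 0,-6,215
```

```text
t 0.1 tray xy mm [-629.8  311.2] z 0.2556 F [ 0.4  0.3 -0.4] gap 0.0856 tip 0.025
turn needed -62.84954622906263 tilt [ 0.    -0.002 -1.   ]
0,-6,215 -> [ 569.7 -415.5   41.3]
```

step_arm([
  [47,-35,0,-5,0.2],
  [95,-69,0,-10,0.2],
  [142,-104,0,-16,0.2],
  [190,-138,0,-21,0.2],
  [237,-173,0,-26,0.2],
  [285,-208,0,-31,0.2],
  [332,-242,0,-37,0.2],
  [380,-277,0,-42,0.2],
  [427,-312,0,-47,0.2],
  [475,-346,0,-52,0.2],
  [522,-381,0,-58,0.2],
  [570,-415,0,-63,0.2],
  [570,-415,20,-63,0.2],
  [570,-415,40,-63,0.2],
  [570,-415,40,-63,0.2],
  [570,-415,40,-63,0.2],
])

```text
clock: 2.1
ee_pos: [0.592, 0.0189, 0.2169]
eef_rot: [0.0, 0.763, 0.646, 0.0]
force: [-0.1, 0.3, 0.8]
finger_gap: 0.0176
```

```bash
python3 go.py 0,-6,130 -135,-6,130; python3 - <<'E'
from plant import snapshot
import cv2,numpy as np,pickle
o=[]
for n in("wrist","side"):
    s=snapshot(n); pickle.dump(s,open(n+"1.pkl","wb")); im=s["color"][:,:,::-1]
    if n=="side": im=cv2.resize(im[100:290,130:384],(512,384))
    o.append(im)
cv2.imwrite("pics/two1.png",cv2.resize(np.vstack(o),(450,675))[:675]) ; cv2.imwrite("pics/two1.png",cv2.resize(np.hstack(o),(800,300),interpolation=cv2.INTER_AREA))
E
```

```text
t 2.1 tray xy mm [-0.8 -7.1] z 0.2169 F [-0.1  0.3  0.8] gap 0.0176 tip 0.025
turn needed 0.13738687666976546 tilt [ 0.     0.001 -1.   ]
0,-6,130 -> [ 0.8 -1.1 86.9]
-135,-6,130 -> [-134.2   -1.5   86.9]
```

View pics/two1.png

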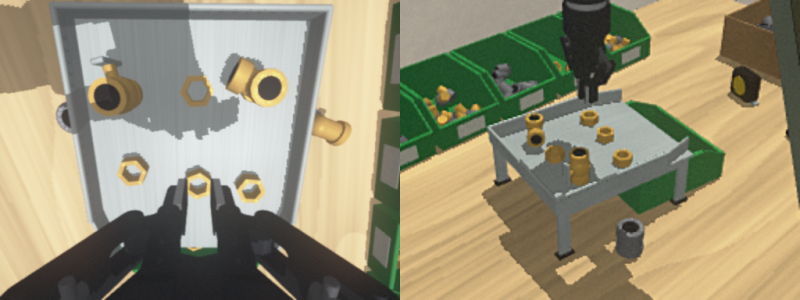

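The wrist view shows nut B centred between the fingers, with nut4 free between valve and tee. Descending behind B and sweeping.

step_arm([
  [1,-1,40,0,0.2],
  [1,-1,70,0,0.2],
  [1,-1,86,0,0.2],
  [1,-1,86,0,0.2],
  [-7,-1,86,0,0.2],
  [-15,-1,86,0,0.2],
  [-23,-1,86,0,0.2],
  [-31,-1,86,0,0.2],
  [-39,-1,86,0,0.2],
  [-47,-1,86,0,0.2],
  [-55,-1,86,0,0.2],
  [-63,-1,86,0,0.2],
  [-71,-1,86,0,0.2],
  [-79,-1,86,0,0.2],
  [-87,-1,86,0,0.2],
  [-95,-1,86,0,0.2],
  [-103,-1,86,0,0.2],
])

```text
clock: 4.32
ee_pos: [0.5737, -0.0829, 0.1303]
eef_rot: [0.0, 0.763, 0.646, -0.0]
force: [-0.1, 1.9, -0.2]
finger_gap: 0.0171
```

```bash
python3 go.py -140,-6,130; python3 - <<'E'
from plant import snapshot
import cv2,numpy as np,pickle
o=[]
for n in("wrist","side"):
    s=snapshot(n); im=s["color"][:,:,::-1]
    if n=="side": im=cv2.resize(im[100:290,130:384],(512,384))
    o.append(im)
cv2.imwrite("pics/two2.png",cv2.resize(np.hstack(o),(800,300),interpolation=cv2.INTER_AREA))
E
```

```text
t 4.325 tray xy mm [-104.3   -6. ] z 0.1303 F [-0.1  1.9 -0.2] gap 0.0171 tip 0.025
turn needed 0.15180386691748993 tilt [-0.  0. -1.]
-140,-6,130 -> [-35.7  -0.1   0.3]
```

View pics/two2.png

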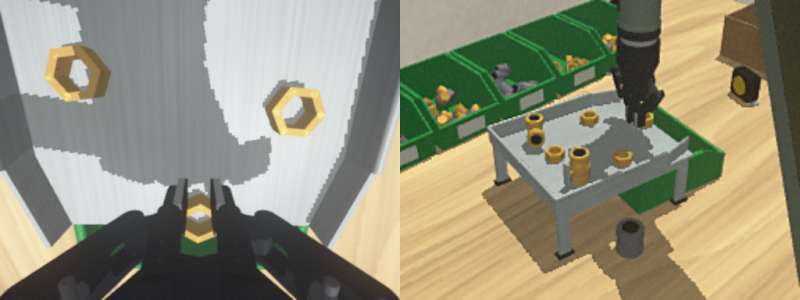

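B is cradled ahead of the fingers at the edge. I'll push it over, then back off, rise and go behind A.

step_arm([
  [-6,0,0,0,0.2],
  [-12,0,0,0,0.2],
  [-18,0,0,0,0.2],
  [-24,0,0,0,0.2],
  [-30,0,0,0,0.2],
  [-36,0,0,0,0.2],
  [-36,0,0,0,0.2],
  [-20,0,0,0,0.2],
  [0,0,0,0,0.2],
  [0,0,-45,0,0.2],
  [40,26,-45,0,0.2],
  [80,52,-45,0,0.2],
  [98,63,-45,0,0.2],
  [98,63,-45,0,0.2],
])

```text
clock: 6.18
ee_pos: [0.6521, 0.0057, 0.1747]
eef_rot: [-0.0, 0.762, 0.647, -0.001]
force: [-0.5, -0.5, -0.0]
finger_gap: 0.0171
```

```bash
python3 go.py -6,-68,130 -140,-68,130; python3 - <<'E'
from plant import snapshot
import cv2,numpy as np,pickle
o=[]
for n in("wrist","top"):
    s=snapshot(n); im=s["color"][:,:,::-1]
    if n=="top": im=cv2.resize(im[120:255,180:360],(512,384))
    o.append(im)
cv2.imwrite("pics/two3.png",cv2.resize(np.hstack(o),(800,300),interpolation=cv2.INTER_AREA))
E
```

```text
t 6.175 tray xy mm [ -3.8 -68.5] z 0.1747 F [-0.5 -0.5 -0. ] gap 0.0171 tip 0.025
turn needed 0.31935749513158385 tilt [-0.    -0.001 -1.   ]
-6,-68,130 -> [-2.2 -0.5 44.7]
-140,-68,130 -> [-136.2   -1.2   44.8]
```

View pics/two3.png

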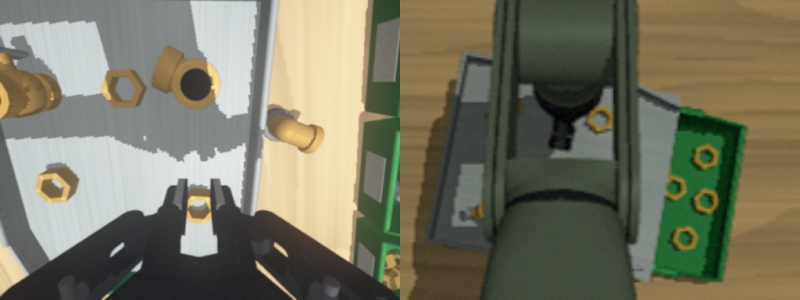

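The top view shows B in the bin (4 nuts visible there) and A right ahead of the fingers. Sweeping A.

step_arm([
  [-1,-1,25,0,0.2],
  [-1,-1,45,0,0.2],
  [-1,-1,45,0,0.2],
  [-9,-1,45,0,0.2],
  [-17,-1,45,0,0.2],
  [-25,-1,45,0,0.2],
  [-33,-1,45,0,0.2],
  [-41,-1,45,0,0.2],
  [-49,-1,45,0,0.2],
  [-57,-1,45,0,0.2],
  [-65,-1,45,0,0.2],
  [-73,-1,45,0,0.2],
  [-81,-1,45,0,0.2],
  [-89,-1,45,0,0.2],
  [-97,-1,45,0,0.2],
  [-103,-1,45,0,0.2],
  [-109,-1,45,0,0.2],
  [-115,-1,45,0,0.2],
  [-121,-1,45,0,0.2],
  [-127,-1,45,0,0.2],
])

```text
clock: 8.78
ee_pos: [0.63, -0.1217, 0.1302]
eef_rot: [0.0, 0.763, 0.646, -0.0]
force: [-0.0, 0.1, -0.5]
finger_gap: 0.0171
```

step_arm([
  [-5,0,0,0,0.2],
  [-9,0,0,0,0.2],
  [-9,0,0,0,0.2],
  [10,0,0,0,0.2],
  [20,0,0,0,0.2],
  [20,0,-45,0,0.2],
  [50,-45,-45,0,0.2],
  [90,-85,-45,0,0.2],
  [140,-115,-45,0,0.2],
  [151,-136,-45,0,0.2],
  [151,-136,-45,0,0.2],
])

```text
clock: 10.15
ee_pos: [0.5197, 0.052, 0.1756]
eef_rot: [-0.0, 0.762, 0.648, -0.0]
force: [1.1, 0.4, -1.0]
finger_gap: 0.0173
```

```bash
python3 go.py 16,68,130 -140,66,130; python3 - <<'E'
from plant import snapshot
import cv2,numpy as np,pickle
o=[]
for n in("wrist","top"):
    s=snapshot(n); im=s["color"][:,:,::-1]
    if n=="top": im=cv2.resize(im[120:255,180:360],(512,384))
    o.append(im)
cv2.imwrite("pics/two4.png",cv2.resize(np.hstack(o),(800,300),interpolation=cv2.INTER_AREA))
E
```

```text
t 10.15 tray xy mm [19.7 69.8] z 0.1756 F [ 1.1  0.4 -1. ] gap 0.0173 tip 0.025
turn needed 0.3504628735624493 tilt [-0. -0. -1.]
16,68,130 -> [-3.7  1.8 45.6]
-140,66,130 -> [-159.7    2.8   45.6]
```

View pics/two4.png

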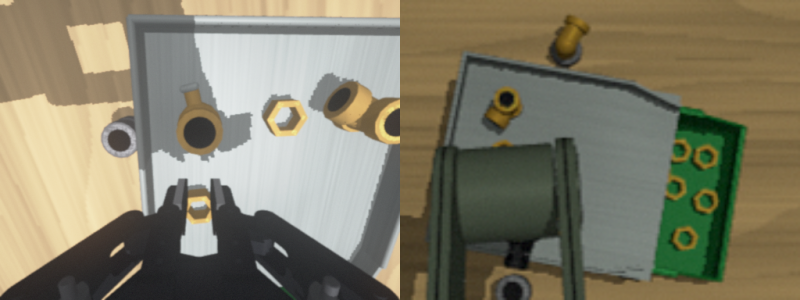

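Five nuts are in the bin and C is in front of the fingers. Sweeping C.

step_arm([
  [-1,1,25,0,0.2],
  [-1,1,45,0,0.2],
  [-1,1,45,0,0.2],
  [-10,1,45,0,0.2],
  [-19,1,45,0,0.2],
  [-28,1,45,0,0.2],
  [-37,1,45,0,0.2],
  [-46,1,45,0,0.2],
  [-55,1,45,0,0.2],
  [-64,2,45,0,0.2],
  [-73,2,45,0,0.2],
  [-82,2,45,0,0.2],
  [-91,2,45,0,0.2],
  [-100,2,45,0,0.2],
  [-109,2,45,0,0.2],
  [-115,2,45,0,0.2],
  [-121,2,45,0,0.2],
  [-127,2,45,0,0.2],
  [-133,2,45,0,0.2],
  [-139,2,45,0,0.2],
])

```text
clock: 12.75
ee_pos: [0.4999, -0.0877, 0.1303]
eef_rot: [0.0, 0.763, 0.646, -0.0]
force: [0.7, -0.2, -0.6]
finger_gap: 0.0173
```

```bash
python3 go.py -140,66,130 120,-2,230
```

```text
t 12.75 tray xy mm [-121.3   65.9] z 0.1303 F [ 0.7 -0.2 -0.6] gap 0.0173 tip 0.025
turn needed 0.16199042635957994 tilt [-0.  0. -1.]
-140,66,130 -> [-18.7  -0.1   0.3]
120,-2,230 -> [241.1  68.6 -99.7]
```

step_arm([
  [-6,0,0,0,0.2],
  [-12,0,0,0,0.2],
  [-18,0,0,0,0.2],
  [-18,0,0,0,0.2],
  [5,0,0,0,0.2],
  [10,0,-45,0,0.2],
  [40,30,-90,0,0.2],
  [80,50,-100,0,0.2],
  [120,68,-100,0,0.2],
  [170,69,-100,0,0.2],
  [215,69,-100,0,0.2],
  [231,69,-100,0,0.2],
  [231,69,-100,0,0.2],
  [231,69,-100,0,0.2],
])

```text
clock: 14.5
ee_pos: [0.6058, 0.1279, 0.2303]
eef_rot: [0.0, 0.763, 0.646, -0.0]
force: [0.3, -0.4, -0.0]
finger_gap: 0.0172
```

```bash
python3 go.py 109,-2,130 -140,-2,130; python3 - <<'E'
from plant import snapshot
import cv2,numpy as np,pickle
o=[]
for n in("wrist","side","top"):
    s=snapshot(n); im=s["color"][:,:,::-1]
    pickle.dump(s,open(n+"5.pkl","wb"))
    if n=="side": im=cv2.resize(im[140:255,170:340],(512,384))
    if n=="top": im=cv2.resize(im[120:255,180:360],(512,384))
    o.append(im)
o.append(o[0]*0)
cv2.imwrite("pics/two5.png",cv2.resize(np.vstack([np.hstack(o[:2]),np.hstack(o[2:])]),(800,600),interpolation=cv2.INTER_AREA))
E
```

```text
t 14.5 tray xy mm [108.9  -2.4] z 0.2303 F [ 0.3 -0.4 -0. ] gap 0.0172 tip 0.025
turn needed 0.09724253575700459 tilt [-0.001 -0.    -1.   ]
109,-2,130 -> [  0.2  -0.4 100.3]
-140,-2,130 -> [-248.8   -0.8  100.5]
```

View pics/two5.png

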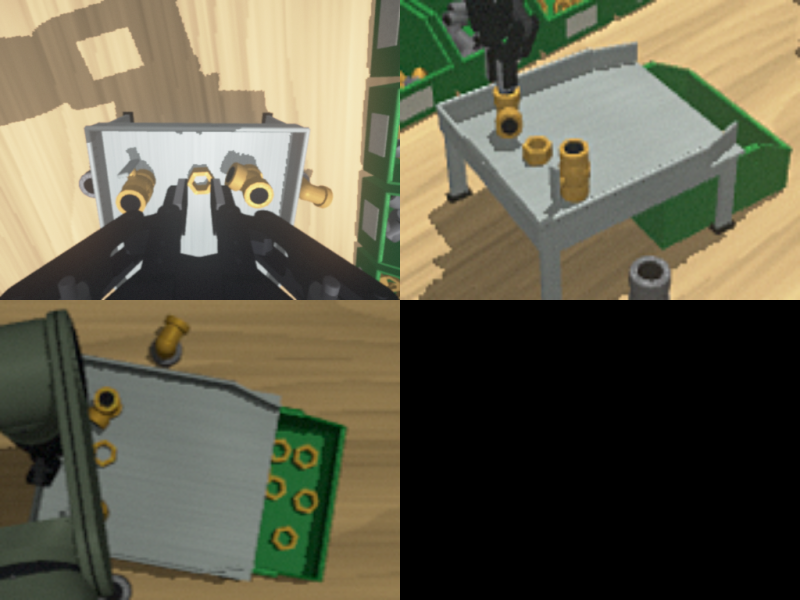

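```bash
python3 - <<'E'
from h import *
s=pickle.load(open("wrist5.pkl","rb")); p=np.load("tray.npy")
for n,q,z in[("nut4",(200,181),.112),("tee",(259,194),.152),("br",(238,172),.126),("brL",(227,172),.126),("valve",(131,201),.155)]:
    print(n,loc(p,unproj(s,np.array(q)*1.28,z)).round(3))
im=cv2.resize(s["color"][140:300,120:360,::-1],None,fx=3.3,fy=3.3,interpolation=cv2.INTER_CUBIC)
# corridor the fingers occupy, drawn at z .126 (red) and tip outline
def draw(M,c):
    q=((proj(s,T(p,M))-[120,140])*3.3).astype(np.int32); cv2.polylines(im,[q],True,c,1)
for z,c in((.103,(0,255,0)),(.126,(0,0,255))):
    draw(np.array([[.098,-.0255,z],[.12,-.0255,z],[.12,.0215,z],[.098,.0215,z]]),c)
cv2.imwrite("pics/c6.png",im)
E
```

```text
nut4 [ 0.07  -0.004]
tee [ 0.075 -0.066]
br [ 0.088 -0.048]
brL [ 0.088 -0.035]
valve [0.068 0.069]
```

View pics/c6.png

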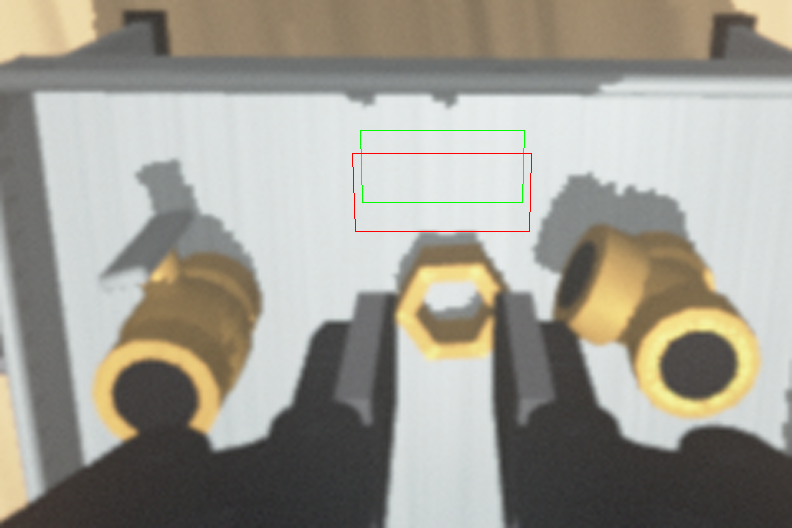

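About 9 mm clear of the tee branch (left edge at tray y about -35 mm). I'll narrow the fingers slightly and descend behind nut4.

step_arm([
  [0,-1,0,0,0.13],
  [0,-1,25,0,0.13],
  [0,-1,50,0,0.13],
  [0,-1,70,0,0.13],
  [0,-1,85,0,0.13],
  [0,-1,100,0,0.13],
  [0,-1,100,0,0.13],
  [-6,-1,100,0,0.13],
  [-12,-1,100,0,0.13],
  [-18,-1,100,0,0.13],
  [-24,-1,100,0,0.13],
  [-30,-1,100,0,0.13],
])

```text
clock: 16.15
ee_pos: [0.6002, 0.0993, 0.1305]
eef_rot: [0.0, 0.763, 0.646, 0.0]
force: [-0.7, -0.2, -0.3]
finger_gap: 0.0109
```

```bash
python3 go.py -140,-2,130; python3 - <<'E'
from plant import snapshot
import cv2,numpy as np,pickle
o=[]
for n in("wrist","side"):
    s=snapshot(n); im=s["color"][:,:,::-1]
    if n=="side": im=cv2.resize(im[140:255,170:340],(512,384))
    o.append(im)
cv2.imwrite("pics/two7.png",cv2.resize(np.hstack(o),(800,300),interpolation=cv2.INTER_AREA))
E
```

```text
t 16.15 tray xy mm [79.8 -1.6] z 0.1305 F [-0.7 -0.2 -0.3] gap 0.0109 tip 0.025
turn needed 0.1411777454479619 tilt [ 0.  0. -1.]
-140,-2,130 -> [-2.198e+02 -2.000e-01  5.000e-01]
```

View pics/two7.png

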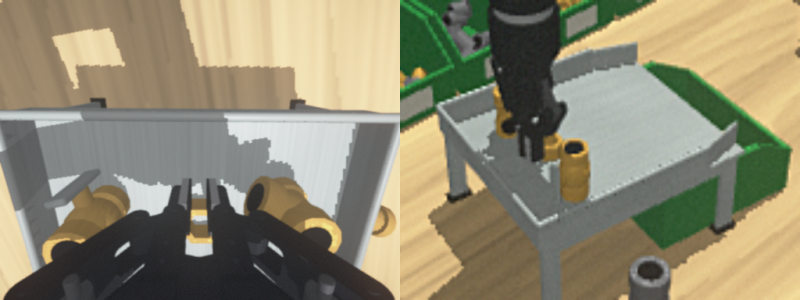

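Nut4 is in the cradle, with the valve and tee standing and no side force. Advancing through the gap.

step_arm([
  [-5,0,0,0,0.13],
  [-10,0,0,0,0.13],
  [-15,0,0,0,0.13],
  [-20,0,0,0,0.13],
])

```text
clock: 16.75
ee_pos: [0.5967, 0.0796, 0.1303]
eef_rot: [0.0, 0.763, 0.646, -0.0]
force: [0.6, 0.4, 0.4]
finger_gap: 0.0111
```

```bash
python3 go.py; python3 - <<'E'
from plant import snapshot
import cv2,numpy as np,pickle
o=[]
for n in("wrist","side"):
    s=snapshot(n); im=s["color"][:,:,::-1]
    if n=="side": im=cv2.resize(im[140:255,170:340],(512,384))
    o.append(im)
cv2.imwrite("pics/two8.png",cv2.resize(np.hstack(o),(800,300),interpolation=cv2.INTER_AREA))
E
```

```text
t 16.75 tray xy mm [59.9 -1.6] z 0.1303 F [0.6 0.4 0.4] gap 0.0111 tip 0.025
turn needed 0.1497779446491876 tilt [-0. -0. -1.]
```

View pics/two8.png

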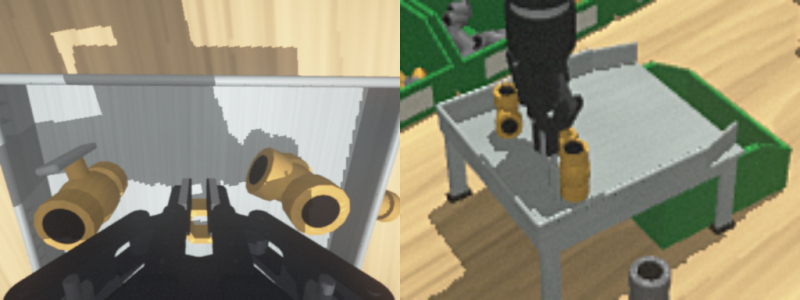

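Nothing has been touched, and nut4 is still cradled. I'll go the rest of the way in two calls.

step_arm([
  [-8,0,0,0,0.13],
  [-16,0,0,0,0.13],
  [-24,0,0,0,0.13],
  [-32,0,0,0,0.13],
  [-40,0,0,0,0.13],
  [-48,0,0,0,0.13],
  [-56,0,0,0,0.13],
  [-64,0,0,0,0.13],
  [-72,0,0,0,0.13],
  [-80,0,0,0,0.13],
  [-88,0,0,0,0.13],
  [-96,0,0,0,0.13],
  [-104,0,0,0,0.13],
  [-112,0,0,0,0.13],
  [-120,0,0,0,0.13],
  [-128,0,0,0,0.13],
  [-136,0,0,0,0.13],
  [-144,0,0,0,0.13],
  [-152,0,0,0,0.13],
  [-160,0,0,0,0.13],
])

```text
clock: 19.35
ee_pos: [0.5704, -0.0784, 0.1303]
eef_rot: [0.0, 0.763, 0.646, -0.0]
force: [-0.5, 0.7, -0.4]
finger_gap: 0.011
```

step_arm([
  [-6,0,0,0,0.13],
  [-12,0,0,0,0.13],
  [-18,0,0,0,0.13],
  [-24,0,0,0,0.13],
  [-30,0,0,0,0.13],
  [-36,0,0,0,0.13],
  [-40,0,0,0,0.13],
  [-40,0,0,0,0.13],
  [-20,0,0,0,0.13],
  [-10,0,0,0,0.13],
  [-10,0,-60,0,0.13],
  [-10,0,-100,0,0.13],
  [-60,0,-120,0,0.13],
  [-120,0,-120,0,0.13],
  [-180,0,-120,0,0.13],
  [-240,0,-120,0,0.13],
  [-300,0,-120,0,0.13],
  [-340,0,-120,0,0.13],
  [-340,0,-120,0,0.13],
])

```text
clock: 21.72
ee_pos: [0.5142, -0.415, 0.2496]
eef_rot: [-0.0, 0.764, 0.645, -0.0]
force: [-0.8, 0.4, 0.4]
finger_gap: 0.0114
```

```bash
python3 go.py; python3 - <<'E'
from plant import snapshot
from h import *
o=[]
for n in("top","side"):
    s=snapshot(n); im=s["color"][:,:,::-1]
    s0=pickle.load(open(n+".pkl","rb"))
    if n=="top":
        p=np.load("tray.npy")
        U=lambda a:(np.array(a)-2.2)/4.4+[180,120]
        d=cv2.absdiff(s["color"],s0["color"]).max(2)
        o.append(cv2.resize(im[95:265,130:440],(800,438))[:, :]); 
        for nm,q in(("tee",(211,195)),("valve",(183,413)),("elbow",(327,85)),("coup",(223,577))):
            u=U(q).astype(int); t=s0["color"][u[1]-9:u[1]+10,u[0]-9:u[0]+10]
            r=cv2.matchTemplate(s["color"][u[1]-15:u[1]+16,u[0]-15:u[0]+16],t,cv2.TM_CCOEFF_NORMED); print(nm,cv2.minMaxLoc(r)[1::2],"(6,6)=unmoved")
cv2.imwrite("pics/end.png",o[0])
E
```

```text
t 21.725 tray xy mm [-441.6   -2.9] z 0.2496 F [-0.8  0.4  0.4] gap 0.0114 tip 0.025
turn needed -0.003579977577530258 tilt [-0. -0. -1.]
tee (0.9949484467506409, (6, 6)) (6,6)=unmoved
valve (0.9967760443687439, (6, 6)) (6,6)=unmoved
elbow (0.9937342405319214, (6, 6)) (6,6)=unmoved
coup (0.9946930408477783, (6, 6)) (6,6)=unmoved
```

View pics/end.png

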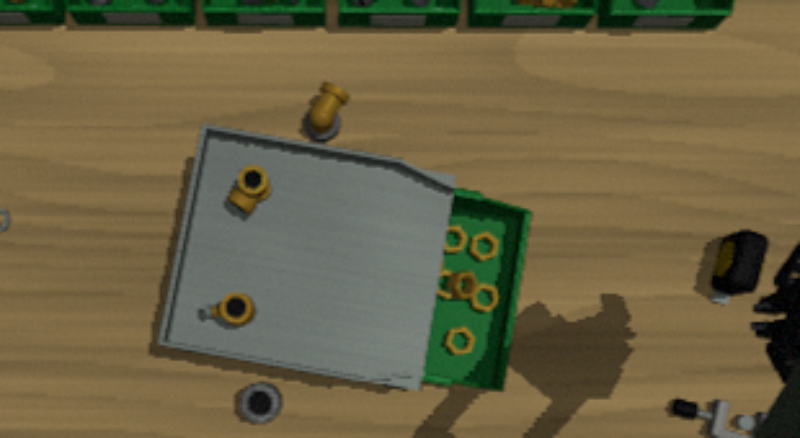

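Six nuts show in the bin, nut4 lying on top, and the tray is clear. C is not visible from above, so I'll locate it numerically with the wrist and side cameras.

```bash
cat > find.py <<'E'
from plant import snapshot
from h import *
p=np.load("tray.npy")
for n in("wrist","side","top"):
    s=snapshot(n); pickle.dump(s,open(n+"9.pkl","wb")); print(n,"cam tray",loc(p,-s["R"].T@s["t"]).round(3),(-s["R"].T@s["t"])[2].round(3))
    m=brass(s); N,l,st,ce=cv2.connectedComponentsWithStats(m)
    for i in range(1,N):
        if st[i,4]<8: continue
        a=loc(p,unproj(s,ce[i],.018)); 
        if abs(a[1])<.2 and -.4<a[0]<.16: print(ce[i].round(),st[i].tolist(),"z.018",a.round(3),"z.11",loc(p,unproj(s,ce[i],.11)).round(3))
    c=proj(s,T(p,np.array([[-.231,-.1,.055],[-.231,.1,.055],[-.14,.1,.1],[-.14,-.1,.1],[-.231,.1,.005],[-.05,.066,.02]])))
    print("bin proj",c.round().tolist())
E
python3 find.py
```

```text
wrist cam tray [-0.361 -0.003] 0.368
bin proj [[355.0, -35.0], [148.0, -36.0], [109.0, -224.0], [393.0, -224.0], [165.0, -14.0], [177.0, -263.0]]
side cam tray [0.48 0.74] 0.724
[243. 205.] [238, 194, 12, 23, 128] z.018 [-0.011 -0.052] z.11 [0.053 0.051]
bin proj [[291.0, 167.0], [333.0, 196.0], [311.0, 194.0], [269.0, 163.0], [331.0, 210.0], [277.0, 221.0]]
top cam tray [-0.046  0.118] 1.164
[257. 135.] [250, 127, 15, 17, 147] z.018 [ 0.017 -0.197] z.11 [ 0.012 -0.172]
[226. 168.] [219, 159, 16, 18, 125] z.018 [ 0.09  -0.077] z.11 [ 0.079 -0.062]
[307. 188.] [303, 183, 8, 10, 37] z.018 [-0.162 -0.061] z.11 [-0.153 -0.047]
[317. 190.] [312, 185, 11, 11, 57] z.018 [-0.195 -0.06 ] z.11 [-0.183 -0.046]
[312. 207.] [301, 198, 22, 18, 132] z.018 [-0.188 -0.007] z.11 [-0.176  0.003]
[220. 215.] [212, 209, 16, 12, 85] z.018 [0.082 0.065] z.11 [0.072 0.069]
[302. 209.] [300, 208, 5, 3, 11] z.018 [-0.158  0.005] z.11 [-0.149  0.015]
[308. 227.] [303, 222, 11, 11, 55] z.018 [-0.184  0.055] z.11 [-0.173  0.06 ]
bin proj [[333.0, 177.0], [323.0, 244.0], [293.0, 239.0], [305.0, 169.0], [320.0, 244.0], [263.0, 222.0]]
```

step_arm([
  [45,0,0,0,0.13],
  [90,0,0,0,0.13],
  [130,0,0,0,0.13],
  [130,0,0,0,0.13],
  [130,0,0,0,0.13],
])

```text
clock: 22.6
ee_pos: [0.5362, -0.2844, 0.2507]
eef_rot: [0.0, 0.763, 0.647, -0.0]
force: [-0.2, 0.0, 0.1]
finger_gap: 0.0115
```

```bash
python3 find.py | sed '/^side/,$d'; python3 - <<'E'
from h import *
s=pickle.load(open("wrist9.pkl","rb"));p=np.load("tray.npy")
m=brass(s)[:200]; print(m.shape)
for r in cv2.resize(m,(103,34),interpolation=cv2.INTER_AREA): print("".join("#" if v>128 else "+" if v>40 else "." for v in r))
E
```

```text
wrist cam tray [-0.231 -0.002] 0.368
bin proj [[342.0, 105.0], [162.0, 105.0], [134.0, -8.0], [369.0, -7.0], [175.0, 105.0], [188.0, -79.0]]
(200, 512)
.......................................................................................................
.......................................................................................................
.......................................................................................................
.......................................................................................................
.......................................................................................................
.......................................................................................................
.......................................................................................................
.......................................................................................................
.......................................................................................................
............
[... 1887 characters left out ...]
............................................................................
.......................................................................................................
.......................................................................................................
.......................................................................................................
.......................................................................................................
.......................................................................................................
.......................................................................................................
```

```bash
python3 - <<'E'
from h import *
s=pickle.load(open("wrist9.pkl","rb"));p=np.load("tray.npy")
h=cv2.cvtColor(s["color"],cv2.COLOR_RGB2HSV); sub=h[:110,150:360]
print("hsv pct",np.percentile(sub.reshape(-1,3),[5,25,50,75,95],axis=0).round().tolist())
m=cv2.inRange(h,(8,90,60),(34,255,255))[:112,134:372]
for r in cv2.resize(m,(119,37),interpolation=cv2.INTER_AREA): print("".join("#" if v>128 else "+" if v>50 else "." for v in r))
for r in (0,5,10): print(r,[loc(p,unproj(s,(c,r),.018)).round(3).tolist() for c in(150,200,252)])
E
```

```text
hsv pct [[19.0, 88.0, 68.0], [51.0, 100.0, 92.0], [63.0, 116.0, 97.0], [66.0, 124.0, 150.0], [67.0, 131.0, 213.0]]
.............########++#####..........+#####....+###+...............+#######...........................................
.............######......###+..........###........##+..............##########..........................................
.............+####.......###+..........###........##+.............############.........................................
.............+####.......####..........###.......+###.............####++++#####........................................
.............+####......+####..........####+...+#####............###+......#####.......................................
..............#####+..+######..........+#############............###........###+.......................................
...............+#############...........+##########+............+###........###........................................
..................+########+..............++#####+............+++####......###+....###++...............................
....................+####
[... 2911 characters left out ...]
.++............................................................
.......................................................................................................................
.......................................................................................................................
.......................................................................................................................
.......................................................................................................................
0 [[-0.119, 0.114], [-0.119, 0.059], [-0.119, 0.0]]
5 [[-0.124, 0.115], [-0.124, 0.059], [-0.124, 0.0]]
10 [[-0.129, 0.116], [-0.129, 0.059], [-0.129, 0.0]]
```

Eight nuts now show in the bin. They include one at tray x≈-0.13, y≈+0.087, at the place where C went over, previously hidden under the tray edge. All are inside the walls and the gripper is clear, so I'm handing in.

```bash
python3 -c "
from plant import ticket
print(ticket.finish_job())"
```

```text
the job is handed in; nothing more can be done
None
```

I swept all four nuts over the tray's open end into the green bin, one at a time, with nearly closed fingers. The three front nuts went first, then nut4 through the gap between the valve and the tee. I handed the job in after about 23 s of the 51 s allowed.

- **Tray and neighbours:** the last top picture shows the tray empty except for the valve and the tee. Template matching finds the valve, tee, elbow and coupling unmoved, to the pixel. I did not measure the wrench, tape or cutter, but the arm never came near them. The forces read after each move stayed around 2 N or less, and the gripper ended clear of everything.
- **Nuts in the bin:** the top view did not show the front nut nearest the coupling, because the tray edge hid that part of the bin. My picture allowance was used up by then, so I looked for it by colour in a wrist image. That image shows eight nuts in the bin, one of them inside the walls at tray y≈+0.087, about where that nut went over.
- **Not measured:** nut4 lies tilted on top of other nuts. I judge it to be below 70 mm, but I did not measure its height.

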